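# Throw the pan clamp over centre with the extension bar

## Task

Lock the steel pan into the scrubbing fixture: take the square extension bar from its rest, push its socket fully onto the clamp's short handle, and swing the handle clockwise (seen from above) past its dead point until its lug is pressed firmly into the sprung stop, feeling for it and never forcing it to bottom out. Then pull the bar off and lay it back in its rest the way it lay. Touch the clamp with the bar only, and leave the timer and the glasses where they stand.

Things in the scene. Friction and masses are not known exactly. Their poses are not given: they have to be found in the camera images.
- clamp: Fixed pan-scrubbing fixture on the wooden board (board top 18 mm above the sink top): steel plate 170 x 490 x 8 mm with a red push-type toggle clamp, moved and turned each start. Origin: plate underside, below the vertical pivot; z up; the plunger pushes along +y toward the pan, centred at y = 270 mm. Clamp at most 85 mm, pan 109 mm above the board. The bar's swing is free.
- clamp_handle (a joint): Handle angle about the vertical pivot, rad: 0 = open (start), growing clockwise from above; dead point 1.22. Before it a spring pushes back (at most 1 N m, near 0.7, plus 0.5 N m friction); let go there, the handle springs open. Just past it hardly any effort is needed (it may even run ahead), until the lug meets the sprung stop somewhere from 1.30 to 1.61, different each time and not measured.
- stub_root (a point): On the handle: point on the pivot axis at the height of the stub's axis, 76 mm above the sink top. x runs along the stub (outward), z up; it turns with the handle. The stub is a level steel bar 12 x 12 mm, free from 41 mm (red shoulder) to 115 mm from the pivot. At joint value q it points at 220 degrees minus q in the frame of the clamp (open: back and right).
- stub_tip (a point): Middle of the free end of the handle's stub, 115 mm from the pivot. Pushing across the bar at 185 mm from the pivot, 7 to 9 N carries the handle over the dead point; on the stop, 11 to 14 N is a firm press and 17 N or more can bottom it. Let go there, the handle stays locked on the stop.
- stop_bracket: Grey bracket right of the pivot with the adjustable screw and black sprung tip (18 mm) that the handle's red lug meets; origin at the foot of its front face. It does not tell how far the screw is set out. The tip pushes back 10 N per mm, 55 mm from the pivot (1 mm = 0.016 rad of handle), and bottoms at 6 mm, 60 N. A firm press is 20 N or more, 2 mm of tip travel.
- plunger_pad: The black rubber pad (28 mm across) on the clamp's plunger; origin at the middle of its front face. It presses the pan against the fence when the clamp is locked.
- steel_pan: Loose steel pan, 192 x 180 x 101 mm, 0.42 kg, standing on the base plate between pad and fence; origin under its centre.
- extension_bar: Loose square aluminium bar, 28 x 28 x 250 mm, about 0.24 kg (varies), orange end cap and ring. Origin at its centre, x along it to the socket mouth (at 125 mm). Socket 17 mm square, 92 mm deep. Fully on, the mouth meets the shoulder, 41 mm from the pivot, and the bar's centre is 166 mm from the pivot. Grasp across its sides from above near the middle.
- bar_mouth (a point): Centre of the open socket end of the extension bar.
- bar_rest: Fixed grey rest on the board, 170 x 64 mm, with two saddles 124 mm apart (each 16 mm long, slot 32 mm wide at its floor and flared to 46 mm at its top, 33 mm above the board). Origin at the underside's centre; x along the bar, which lies in it with its mouth to +x.
- rest_seat (a point): Where the centre of the bar lies in the rest, 30 mm above the board (48 mm above the sink top).
- kitchen_timer: White wind-up timer with a red dial, 69 x 69 x 50 mm, bystander; origin under its centre.
- small_tumbler: Glass tumbler standing mouth down on the drainer left of the board, 71 x 71 x 82 mm, bystander; origin under its centre.
- drain_glass_2: Glass tumbler standing mouth down on the drainer left of the pan, 68 x 68 x 90 mm, bystander; origin under its centre.

How it is judged:
On the way, in this order (a step that is already met when the one before it is completed fails the run):
1. the bar's socket is pushed onto the handle's stub, to within 15 mm of the shoulder, with the clamp still open (x of bar_mouth in the frame of stub_root below 0.056 m and y of bar_mouth in the frame of stub_root between -0.008 and 0.008 m and angle between the x axis of extension_bar and the x axis of stub_root, either way round below 0.2 rad and value of joint clamp_handle below 0.6 rad), for 0.1 s.
2. the handle is past its dead point with the bar still on the stub (value of joint clamp_handle above 1.25 rad and distance between bar_mouth and stub_root below 0.075 m), for 0.05 s.
3. the lug is pressed firmly (20 N or more) into the sprung stop with the bar (contact force between clamp and stop_bracket above 20 N and distance between bar_mouth and stub_root below 0.075 m and value of joint clamp_handle above 1.27 rad), for 0.2 s.
At the end, for the whole second after the job is handed in: The handle is past its dead point, its lug rests on the stop (over 1 N), the pad holds the upright pan (over 3 N), and the bar lies still in both saddles, mouth to the rest's +x, within 30 mm lengthwise, 7 mm sideways, 5 mm in height, 0.1 rad (value of joint clamp_handle above 1.27 rad and contact force between clamp and stop_bracket above 1 N and contact force between plunger_pad and steel_pan above 3 N and angle between steel_pan's own z axis and vertical below 0.08 rad and x of extension_bar in the frame of rest_seat between -0.03 and 0.03 m and y of extension_bar in the frame of rest_seat between -0.007 and 0.007 m and z of extension_bar in the frame of rest_seat below 0.005 m and distance between bar_mouth and rest_seat above 0.09 m and x of bar_mouth in the frame of rest_seat above 0.09 m and angle between the x axis of extension_bar and the x axis of rest_seat, either way round below 0.1 rad and linear speed of extension_bar below 0.01 m/s); the robot touches nothing.
It fails at once if the lug is forced into the stop with more than 62 N (stop bottomed out) (contact force between clamp and stop_bracket above 62 N).
It fails at once if the gripper's fingers push on the clamp (over 3 N) (contact force between the fingers and clamp above 3 N).
It fails at once if the timer is moved more than 15 mm (distance of kitchen_timer from where it was at the start of the episode above 0.015 m).
It fails at once if a glass is moved more than 15 mm (distance of any of small_tumbler, drain_glass_2 from where it was at the start of the episode above 0.015 m).
It also fails if it takes over 72 s, if anything falls off the work surface, if the arm or the gripper's body presses on something with over 40 N, if the wrist force passes 120 N, or if a joint passes its speed limit or range.

## Robot

A 6-joint arm with a two-finger parallel gripper is mounted at the origin on a cart in front of the work surface, level with it; the furniture and walls round the work are solid. World frame = base frame: x ahead of the robot, y to its left, z up, the work surface at z = 0. Lengths are in m, angles in rad, forces in N, time in s.
With the tool pointing down it reaches from about 0.35 to 0.975 m from the base axis. Payload 4.9 kg.
Tool frame: the origin (TCP) lies on the centre line of the jaws, within the pads' length; the fingertips stand 14 mm ahead of it and the grasp point (between the pads) lies 5 mm behind it (manip.nose_length is the distance from the TCP to the fingertips, in m); z points along the fingers, y is the line along which they close (so a half turn about z gives the same grasp; the last joint's range is limited). The gripper opens to 85 mm and grips with 20 to 120 N. Pads are 22 mm wide; open, the fingers measure 114 mm over their backs; the gripper's body (76 mm by 85 mm) begins 54 mm behind the grasp point. The pads swing forward as they close: fully open they stand 13 mm farther back than shut.
Start: joints at [-1.451, 0.053, 1.613, -0, 1.476, -0.119], TCP at [0.148, -0.607, 0.245] pointing down, gripper open.
Joint ranges: [-3.01, 3.01], [-1.01, 2.22], [0.06, 2.58], [-1.02, 4.17], [0.09, 2.62], [-3.14, 3.14]. Speed limits (rad/s): [2.57, 2.57, 3.14, 3.14, 3.14, 3.14].

## Interface

Orientations are given as a unit quaternion [w, x, y, z].
In Python, from plant import manip, imaging gives the robot as it stands.
- The arm moves only by the tool play_rows, never from a script. Its argument "commands" is a list of rows, each a list of 6 numbers: the shift along the tool's x, y, z in mm, then the turn, a rotation vector about the tool's x, y, z in degrees. A call has 1 to 5 rows; each row shifts and turns the commanded pose from where the row before left it, along the tool's axes as they then stand; what a row does not reach is not made up. A row lasts 1/12 s, in which the tool goes at most 41.7 mm and 7.16 degrees, less where a joint would pass 70% of its speed; a pose out of reach is approached as far as the arm can. A call is refused whole if a number of a shift passes 41.7 or a number of a turn 7.16, either way. A call with a gripper value outside its range is refused whole. "hand" is the finger opening in mm, from 0 to 85.4, set as the call begins (left out, the last holds). The fingers move at their own pace and stop on an object; the grip force is fixed at half the most. Time passes only in rows, so rows that do not move let the fingers close. It gives the time, the measured TCP pose, the force, the opening and the grip force at its end, in the units of the state.
- manip.state(): the state, without advancing time (a new reading comes with each control period).
- imaging.grab_frame(name): name is "scene" or "top" or "wrist"; returns a dict with "image" (400x640x3 uint8, red, green, blue), "fx", "fy", "cx", "cy" (pixels), "R" (3x3) and "t" (3): a world point X has camera coordinates R X + t; the wrist camera has in their place "mount" (4x4, takes a point from camera to tool coordinates, whose origin is the TCP and whose axes are the flange's). Camera axes: x right, y down, z forward; pixel columns grow to the right and rows downward; lengths in m; the calibration is good to about 2 mm. A picture is of the moment at which its call begins: read the wrist's pose just before it. There is no depth.
- manip.job_done(): hands the job in; it is judged then, once.
The state is a dict: "time": time; "joint_pos": joint angles; "joint_vel": joint speeds; "joint_efforts": joint torques, N m; "tool_pos": TCP position; "tool_rot": TCP orientation; "contact_force": force on the tool from outside, world axes, zero at the start; "ft_torque": the same for the moment, N m; "gripper_width": opening from 0.0 (shut) to 1.0 (fully open); "grasp_force": force on a finger pad.
Only numpy, scipy, OpenCV 4.12 (cv2) and the standard library are available. Lean on these libraries where they do the work, as an engineer would, in place of code of your own. Each camera call takes 0.05 s, during which the arm holds its last target. There are 200 camera calls.

## Working session

There is one attempt and no reset: what is moved stays moved. The work goes in short steps, Python scripts to look and compute and a tool call to move; the robot and the scene stay as the last step left them, time stands still between calls to the robot, and variables do not carry over. Pictures are saved under pics/ and viewed, at most 10 in all, crops included, and the job is handed in when it is done.

Besides the shell and the picture viewer there is one more tool, called after "Call:" as name([rows], argument=value, ...), one row to a line, values as JSON. play_rows: Moves the arm, as the interface text tells. Its arguments: {"type":"object","properties":{"commands":{"type":"array","items":{"type":"array","items":{"type":"number"}}},"hand":{"type":"number"}},"required":["commands"]}

```bash
ls; mkdir -p pics; python3 - <<'E'
from plant import manip, imaging
import cv2,json
s=manip.state();print(s)
for n in("top","scene"):
    f=imaging.grab_frame(n);cv2.imwrite(f"pics/{n}0.png",f["image"][:,:,::-1])
    print(n,f["fx"],f["fy"],f["cx"],f["cy"],f["R"],f["t"])
f=imaging.grab_frame("wrist");print(f["mount"],f["fx"])
E
```

```text
pics
{'time': 0.0, 'joint_pos': array([-1.45099472e+00,  5.33180865e-02,  1.61427707e+00,  3.57583325e-05,
        1.47600556e+00, -1.19007424e-01]), 'joint_vel': array([ 5.07180554e-07, -1.10295105e-03, -1.18611308e-03,  3.23779796e-04,
       -1.45613770e-04,  2.84351929e-03]), 'joint_efforts': array([ 5.34048650e-04, -3.93683302e+01, -3.70172238e+01, -9.22993377e-05,
        7.24524551e-03, -1.15920867e-05]), 'tool_pos': array([ 0.14777539, -0.60667358,  0.24409714]), 'tool_rot': array([-1.00403822e-03,  9.92879450e-01,  1.19119224e-01,  1.73985023e-05]), 'contact_force': array([ 0.93173245, -0.6833939 ,  0.60222398]), 'ft_torque': array([-0.02922199, -0.03317548, -0.00377808]), 'grasp_force': 0.0, 'gripper_width': 1.005194471932939}
top 485.8829805657955 485.8829805657955 325.08874966106475 197.45855243537443 [[ 0.0169396  -0.99984409  0.0049848 ]
 [-0.99142508 -0.01744263 -0.12950702]
 [ 0.12957378 -0.00274825 -0.99156597]] [0.03445301 0.6104263  1.39837847]
scene 397.9163665087881 397.9163665087881 318.7920165435918 198.2130442322849 [[-0.82324248 -0.56739532  0.01828596]
 [-0.3574141   0.49301383 -0.79321657]
 [ 0.44105213 -0.65954523 -0.60866502]] [0.53157205 0.25657058 0.98951705]
[[-6.23265941e-04 -9.57878267e-01 -2.87173879e-01  7.32561300e-02]
 [ 9.99999643e-01 -7.60653485e-04  3.66842986e-04  1.29900311e-03]
 [-5.69830736e-04 -2.87173548e-01  9.57878400e-01 -1.27982520e-01]
 [ 0.00000000e+00  0.00000000e+00  0.00000000e+00  1.00000000e+00]] 314.0487320248812
```

View pics/top0.png

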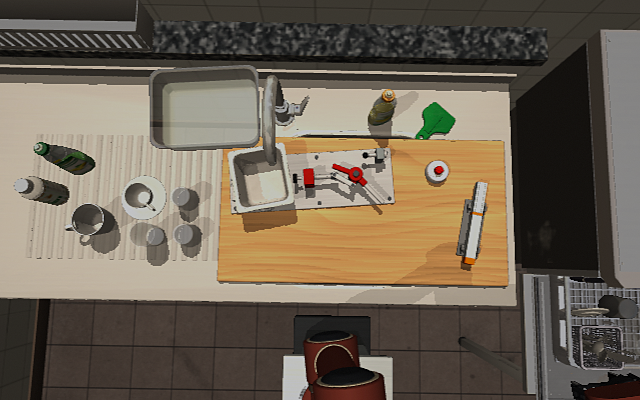

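View pics/scene0.png

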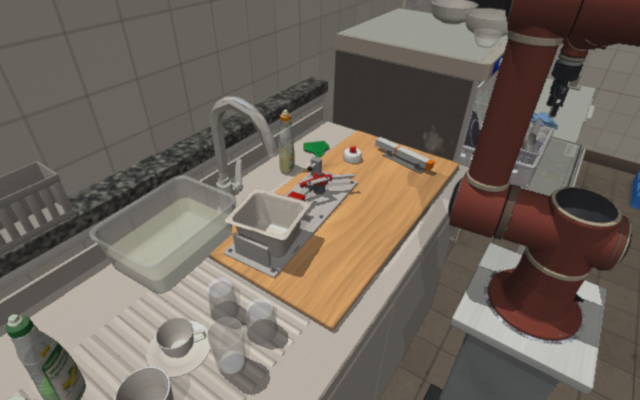

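```bash
python3 - <<'E'
import cv2
a=cv2.imread("pics/top0.png")
A=cv2.resize(a[130:220,280:400],None,fx=6,fy=6,interpolation=cv2.INTER_CUBIC)[:, :]
B=cv2.resize(a[172:277,435:505],None,fx=5.7,fy=5.7,interpolation=cv2.INTER_CUBIC)
cv2.imwrite("pics/A.png",A);cv2.imwrite("pics/B.png",B);print(A.shape,B.shape)
E
```

```text
(540, 720, 3) (598, 399, 3)
```

View pics/A.png

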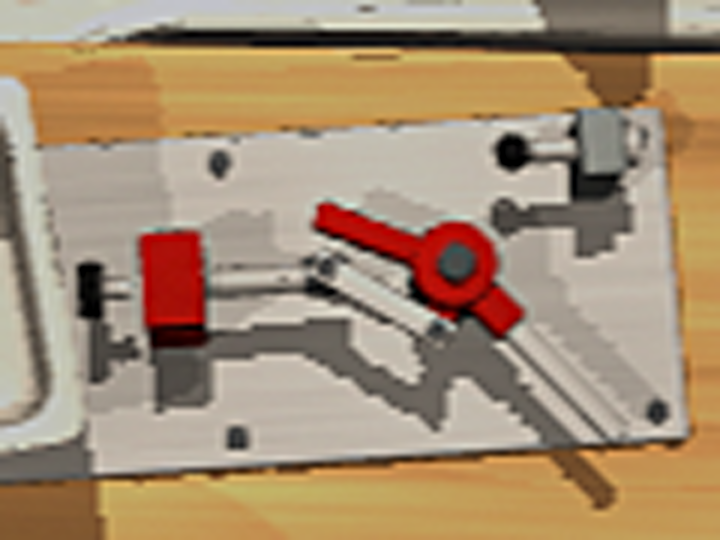

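View pics/B.png

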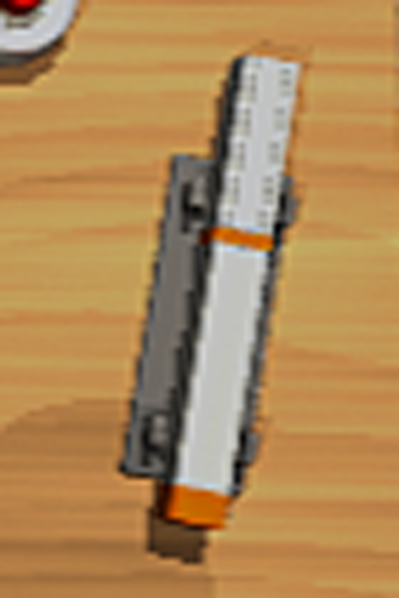

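```bash
cat > h.py <<'E'
import numpy as np
from plant import manip, imaging
from scipy.spatial.transform import Rotation as Rn
def cam(f,st=None):
    K=(f["fx"],f["fy"],f["cx"],f["cy"])
    if "mount" in f:
        M=np.array(f["mount"]);R0=rot(st).as_matrix()
        return K,(R0@M[:3,:3]).T, R0@M[:3,3]+st["tool_pos"]
    R=np.array(f["R"]);return K,R,-R.T@np.array(f["t"])
def rot(st): q=st["tool_rot"];return Rn.from_quat([q[1],q[2],q[3],q[0]])
def back(C,u,v,z):
    K,R,c=C; d=R.T@np.array([(u-K[2])/K[0],(v-K[3])/K[1],1]); return c+d*(z-c[2])/d[2]
def proj(C,X):
    K,R,c=C;p=R@(np.array(X)-c);return np.array([K[0]*p[0]/p[2]+K[2],K[1]*p[1]/p[2]+K[3]])
def move(p,yaw,st=None):
    """shift in tool axes (mm) and rotvec (deg) to TCP p, tool down with closing axis y at world angle yaw+90 (tool x at yaw)"""
    st=st or manip.state();R0=rot(st)
    best=None
    for k in(0,np.pi):
        R1=Rn.from_matrix(np.array([[np.cos(yaw+k),np.sin(yaw+k),0],[np.sin(yaw+k),-np.cos(yaw+k),0],[0,0,-1]]).T.T)
        rv=np.degrees((R0.inv()*R1).as_rotvec())
        if best is None or np.linalg.norm(rv)<np.linalg.norm(best):best=rv
    d=R0.inv().apply(np.array(p)-st["tool_pos"])*1000
    return d.round(1),best.round(2)
E
python3 - <<'E'
from h import *
f=imaging.grab_frame("top");C=cam(f)
a=lambda u,v:((u+.5)/6-.5+280,(v+.5)/6-.5+130)
b=lambda u,v:((u+.5)/5.7-.5+435,(v+.5)/5.7-.5+172)
P=lambda t,z:back(C,*t,z)
print("hub",P(a(457,262),.10),P(a(457,262),.09))
tip=P(a(617,432),.082);s2=P(a(507,328),.082);print("tip",tip,"stub ang",np.degrees(np.arctan2(*(tip-s2)[1::-1])))
c=[P(a(*q),.026) for q in((657,108),(690,437),(40,150),(90,472))];
for q in c:print("plate",q)
e=c[2]-c[0];print("edge",np.degrees(np.arctan2(e[1],e[0])));e=c[3]-c[1];print(np.degrees(np.arctan2(e[1],e[0])));e=c[0]-c[1];print(np.degrees(np.arctan2(e[1],e[0])),np.linalg.norm(e))
m=P(b(272,61),.062);q=P(b(200,490),.062);print("bar mouth,cap",m,q,np.linalg.norm(m-q))
r=[P(b(*x),.062) for x in((245,57),(299,64),(176,484),(234,495))]
for x in r:print(x)
E
```

```text
hub [ 0.67304765 -0.04115051  0.1       ] [ 0.67487584 -0.04181028  0.09      ]
tip [ 0.59515808 -0.11960998  0.082     ] stub ang -133.01789262283015
plate [ 0.76733461 -0.14637193  0.026     ]
plate [ 0.60024082 -0.16278203  0.026     ]
plate [0.74007869 0.16449179 0.026     ]
plate [0.57751326 0.13523778 0.026     ]
edge 95.01076820281801
94.3610446780823
5.608971131040131 0.16789767100439792
bar mouth,cap [ 0.65973006 -0.41474024  0.062     ] [ 0.44014763 -0.37294493  0.062     ] 0.2235246930135439
[ 0.66156676 -0.40089186  0.062     ]
[ 0.65841453 -0.42859842  0.062     ]
[ 0.44294364 -0.36090248  0.062     ]
[ 0.43793843 -0.39003599  0.062     ]
```

```bash
python3 - <<'E'
from h import *
print(move([.518,-.388,.17],np.radians(-10.8)))
E
```

```text
(array([ 411.5, -125. ,   74.8]), array([-7.000e-02,  1.000e-02,  2.448e+01]))
```

Call:
play_rows([
  [34.3,-10.4,6.2,0,0,0],
  [34.3,-10.4,6.2,0,0,0],
  [34.3,-10.4,6.2,0,0,0],
  [34.3,-10.4,6.2,0,0,0],
  [34.3,-10.4,6.2,0,0,0],
], hand=70)

```text
time: 0.62
tool_pos: [0.3033, -0.515, 0.2138]
tool_rot: [-0.0, 0.993, 0.119, 0.0]
contact_force: [1.4, 0.5, 0.7]
gripper_width: 0.817
grasp_force: 0.0
```

Call:
play_rows([
  [34.3,-10.4,6.2,0,0,0],
  [34.3,-10.4,6.2,0,0,0],
  [34.3,-10.4,6.2,0,0,0],
  [34.3,-10.4,6.2,0,0,0],
  [34.3,-10.4,6.2,0,0,0],
])

```text
time: 1.03
tool_pos: [0.4578, -0.4238, 0.1828]
tool_rot: [-0.0, 0.993, 0.119, -0.0]
contact_force: [1.0, -0.7, 0.4]
gripper_width: 0.819
grasp_force: 0.0
```

Call:
play_rows([
  [34.3,-10.4,6.2,0,0,0],
  [34.3,-10.4,6.2,0,0,0],
  [0,0,0,0,0,6.1],
  [0,0,0,0,0,6.1],
  [0,0,0,0,0,6.1],
])

```text
time: 1.45
tool_pos: [0.5188, -0.3877, 0.1702]
tool_rot: [-0.0, 0.999, -0.042, -0.0]
contact_force: [-0.6, -0.3, -0.4]
gripper_width: 0.822
grasp_force: 0.0
```

Call:
play_rows([
  [0,0,0,0,0,6.1],
  [0,0,0,0,0,0],
  [0,0,0,0,0,0],
])

```text
time: 1.7
tool_pos: [0.5182, -0.3885, 0.1706]
tool_rot: [-0.0, 0.996, -0.092, -0.0]
contact_force: [0.3, 0.1, 0.8]
gripper_width: 0.818
grasp_force: 0.0
```

```bash
python3 - <<'E'
from h import *
import cv2
st=manip.state();f=imaging.grab_frame("wrist");cv2.imwrite("pics/w1.png",cv2.resize(f["image"][:,:,::-1],(800,500)))
np.save("w1.npy",np.r_[st["tool_pos"],st["tool_rot"]])
print(st["tool_pos"],move([.518,-.388,.17],np.radians(-10.8)))
E
```

```text
[ 0.51815771 -0.38852157  0.17064949] (array([-0.2, -0.5,  0.7]), array([-0.01,  0.02,  0.22]))
```

View pics/w1.png

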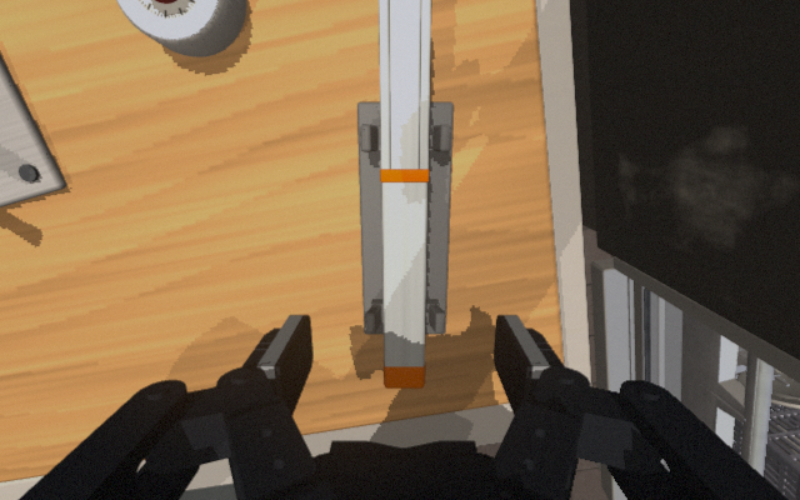

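```bash
python3 - <<'E'
from h import *
f=imaging.grab_frame("wrist");st=manip.state();C=cam(f,st)
P=lambda u,v,z:back(C,u*.8-.1,v*.8-.1,z)
t=P(405.5,10,.062);e=P(404,386,.062);d=t-e
print("bar",t,e,np.degrees(np.arctan2(d[1],d[0])),"cen",e+.125*d/np.linalg.norm(d),"ring",P(405,175,.062),"e2",P(404,367,.062))
r=[P(*q,.024) for q in((360,103),(453,103),(446,333),(365,333))]
for x in r:print(x)
print(np.mean(r,0)); d=r[0]+r[1]-r[2]-r[3];print(np.degrees(np.arctan2(d[1],d[0])),np.linalg.norm(d)/2)
E
```

```text
bar [ 0.65364565 -0.41673951  0.062     ] [ 0.4263449  -0.37339242  0.062     ] -10.796874902874853 cen [ 0.54913209 -0.39680839  0.062     ] ring [ 0.56902657 -0.40069794  0.062     ] e2 [ 0.44126414 -0.37618444  0.062     ]
[ 0.61663622 -0.37982485  0.024     ]
[ 0.60538947 -0.43967164  0.024     ]
[ 0.44093019 -0.40945592  0.024     ]
[ 0.45257921 -0.34760248  0.024     ]
[ 0.52888377 -0.39413872  0.024     ]
-10.761333454466039 0.16719858759546738
```

```bash
python3 - <<'E'
from h import *
print(move([.5233,-.3919,.046],np.radians(-10.8)))
E
```

```text
(array([  5.7,   2.3, 124.8]), array([-0.01,  0.01,  0.19]))
```

Call:
play_rows([
  [1.9,0.8,30,0,0,0.2],
  [1.9,0.8,30,0,0,0],
  [1.9,0.7,30,0,0,0],
  [0,0,20,0,0,0],
  [0,0,14.8,0,0,0],
])

```text
time: 2.22
tool_pos: [0.5221, -0.391, 0.043]
tool_rot: [-0.001, 0.996, -0.095, -0.002]
contact_force: [-0.2, 0.9, -0.7]
gripper_width: 0.816
grasp_force: 0.0
```

Call:
play_rows([
  [0,0,0,0,0,0],
  [0,0,0,0,0,0],
])

```text
time: 2.38
tool_pos: [0.5231, -0.3918, 0.0457]
tool_rot: [-0.0, 0.995, -0.095, -0.0]
contact_force: [0.0, -1.1, -0.0]
gripper_width: 0.818
grasp_force: 0.0
```

Call:
play_rows([
  [0,0,0,0,0,0],
  [0,0,0,0,0,0],
  [0,0,0,0,0,0],
  [0,0,0,0,0,0],
  [0,0,0,0,0,0],
], hand=0)

```text
time: 2.8
tool_pos: [0.5245, -0.3928, 0.0483]
tool_rot: [0.001, 0.995, -0.095, 0.001]
contact_force: [-0.1, 0.1, 5.9]
gripper_width: 0.318
grasp_force: 60.9
```

Call:
play_rows([
  [0,0,0,0,0,0],
  [0,0,0,0,0,0],
  [0,0,0,0,0,0],
  [0,0,0,0,0,0],
])

```text
time: 3.13
tool_pos: [0.5245, -0.3929, 0.0484]
tool_rot: [0.001, 0.995, -0.095, 0.001]
contact_force: [0.3, 0.6, 5.6]
gripper_width: 0.314
grasp_force: 60.9
```

Call:
play_rows([
  [0,0,-10,0,0,0],
  [0,0,-30,0,0,0],
  [0,0,-38,0,0,0],
  [0,0,-38,0,0,0],
  [0,0,-38,0,0,0],
])

```text
time: 3.55
tool_pos: [0.5226, -0.3913, 0.201]
tool_rot: [-0.001, 0.995, -0.095, -0.001]
contact_force: [0.6, -1.5, -2.3]
gripper_width: 0.316
grasp_force: 59.9
```

```bash
python3 - <<'E'
from h import *
print(manip.state()["tool_pos"],move([.6405,-.174,.2],np.radians(45)))
E
```

```text
[ 0.52257866 -0.39130104  0.20100189] (array([  74.6, -235.7,    1.1]), array([ -0.1 ,   0.07, -55.92]))
```

Call:
play_rows([
  [10.7,-33.7,0,0,0,0],
  [10.7,-33.7,0,0,0,0],
  [10.7,-33.7,0,0,0,0],
  [10.7,-33.7,0,0,0,0],
  [10.7,-33.7,0,0,0,0],
])

```text
time: 3.97
tool_pos: [0.6077, -0.235, 0.1999]
tool_rot: [-0.0, 0.995, -0.095, -0.001]
contact_force: [0.2, -0.4, -2.2]
gripper_width: 0.313
grasp_force: 59.9
```

Call:
play_rows([
  [10.7,-33.7,0,0,0,0],
  [10.4,-33.5,0,0,0,0],
  [0,0,0,0,0,-7],
  [0,0,0,0,0,-7],
  [0,0,0,0,0,-7],
])

```text
time: 4.38
tool_pos: [0.641, -0.1734, 0.1995]
tool_rot: [-0.0, 0.996, 0.092, -0.001]
contact_force: [-0.3, -0.7, -2.1]
gripper_width: 0.314
grasp_force: 60.0
```

Call:
play_rows([
  [0,0,0,0,0,-7],
  [0,0,0,0,0,-7],
  [0,0,0,0,0,-7],
  [0,0,0,0,0,-7],
  [0,0,0,0,0,-6.9],
])

```text
time: 4.8
tool_pos: [0.6406, -0.1745, 0.1996]
tool_rot: [-0.0, 0.923, 0.385, -0.001]
contact_force: [-0.4, -1.5, -1.6]
gripper_width: 0.318
grasp_force: 60.0
```

Call:
play_rows([
  [0,0,0,0,0,0],
  [0,0,0,0,0,0],
  [0,0,0,0,0,0],
])

```text
time: 5.05
tool_pos: [0.641, -0.1746, 0.1999]
tool_rot: [-0.0, 0.924, 0.381, -0.0]
contact_force: [-0.1, -0.3, -1.9]
gripper_width: 0.313
grasp_force: 60.0
```

```bash
python3 - <<'E'
from h import *
import cv2,pickle
st=manip.state();f=imaging.grab_frame("wrist");cv2.imwrite("pics/w2.png",cv2.resize(f["image"][:,:,::-1],(800,500)))
pickle.dump((st,f),open("w2.pkl","wb"))
print(st["tool_pos"],st["joint_pos"],move([.6405,-.174,.2],np.radians(45)))
E
```

```text
[ 0.64099213 -0.17459925  0.19986368] [-3.77823032e-01  1.73986499e-01  1.55843410e+00 -9.19155895e-05
  1.40982373e+00  4.10462379e-01] (array([ 0. , -0.8, -0.1]), array([-0.02,  0.01, -0.13]))
```

View pics/w2.png

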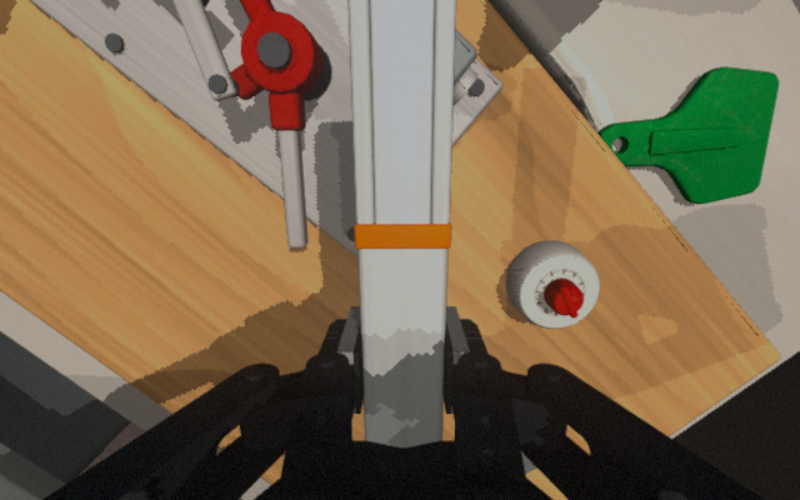

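```bash
python3 - <<'E'
from h import *
import pickle
st,f=pickle.load(open("w2.pkl","rb"));C=cam(f,st)
P=lambda u,v,z:back(C,u*.8-.1,v*.8-.1,z)
s=P(288,130,.082);t=P(297.5,246,.082);h=P(273,50,.1);d=s-t
ang=np.arctan2(d[1],d[0])
print("sh",s,"tip",t,"hub",h,np.degrees(ang),np.linalg.norm(d))
for z in(.076,.082,.103):
  h=P(273,50,z);e=h-t;print(z,h,np.degrees(np.arctan2(e[1],e[0])),np.linalg.norm(e[:2]))
R=rot(st);tl=lambda X:R.inv().apply(X-st["tool_pos"])*1000
zb=st["tool_pos"][2]+.0136
print("bar in tool",tl(P(402.5,1,zb)),tl(P(403,236,zb)),tl(P(404,430,zb)))
print("yaw",np.degrees(np.arctan2(*R.as_matrix()[1::-1,0])))
E
```

```text
sh [ 0.64779941 -0.07287094  0.082     ] tip [ 0.59692836 -0.12356164  0.082     ] hub [ 0.67631874 -0.04530249  0.1       ] 44.89825510534476 0.07181511416520947
0.076 [ 0.67451827 -0.03697279  0.076     ] 48.1373481747977 0.11626616936588788
0.082 [ 0.67496839 -0.03905521  0.082     ] 47.27813110627099 0.11502860929070252
0.103 [ 0.6765438 -0.0463437  0.103    ] 44.12419312051826 0.11091089928681495
bar in tool [105.72267208   1.2058866  -13.63696656] [ 44.11163259   1.29954251 -13.61587267] [-26.03255973   1.61244127 -13.59197306]
yaw 44.83542418156747
```

Call:
play_rows([
  [-33.4,-13.7,0,0,0,0],
  [-33.4,-13.7,0,0,0,0],
  [-33.4,-13.7,0,0,0,0],
  [-33.4,-13.7,0,0,0,0],
  [-33.4,-13.8,0,0,0,0],
])

```text
time: 5.52
tool_pos: [0.4731, -0.2444, 0.2001]
tool_rot: [0.0, 0.924, 0.382, -0.0]
contact_force: [-0.4, -1.0, -1.6]
gripper_width: 0.317
grasp_force: 60.1
```

Call:
play_rows([
  [0,0,35,0,0,0],
  [0,0,35,0,0,0],
  [0,0,35,0,0,0],
  [0,0,18.5,0,0,0],
  [0,0,0,0,0,0],
])

```text
time: 5.93
tool_pos: [0.471, -0.2418, 0.0711]
tool_rot: [-0.004, 0.924, 0.382, -0.003]
contact_force: [-0.6, 1.0, -2.4]
gripper_width: 0.315
grasp_force: 60.1
```

Call:
play_rows([
  [0,0,0,0,0,0],
  [0,0,0,0,0,0],
])

```text
time: 6.1
tool_pos: [0.4759, -0.245, 0.0786]
tool_rot: [0.001, 0.924, 0.382, 0.001]
contact_force: [0.5, 0.4, -1.4]
gripper_width: 0.317
grasp_force: 60.1
```

```bash
python3 - <<'E'
from h import *
import cv2,pickle
st=manip.state();f=imaging.grab_frame("top");C=cam(f)
R=rot(st).as_matrix()
print(st["tool_pos"],np.degrees(np.arctan2(R[1,0],R[0,0])),R[:,2],st["contact_force"])
print("mouth px",proj(C,st["tool_pos"]+R[:,0]*.137),"tip px",proj(C,[.597,-.1236,.076]))
A=cv2.resize(f["image"][150:250,345:465,::-1],None,fx=6,fy=6,interpolation=cv2.INTER_CUBIC)
g=imaging.grab_frame("scene");C2=cam(g);p=proj(C2,[.597,-.1236,.076]).astype(int);print(p)
x,y=p
B=cv2.resize(g["image"][y-45:y+45,x-60:x+60,::-1],None,fx=6,fy=6,interpolation=cv2.INTER_CUBIC)
cv2.imwrite("pics/C.png",A);cv2.imwrite("pics/D.png",B)
E
```

```text
[ 0.47590878 -0.24500507  0.0786039 ] 44.95142332905588 [ 0.0026056  -0.00183707 -0.99999492] [ 0.48107039  0.35503666 -1.3590387 ]
mouth px [392.22070301 209.60384913] tip px [383.54725458 201.22531259]
[353 174]
```

View pics/C.png

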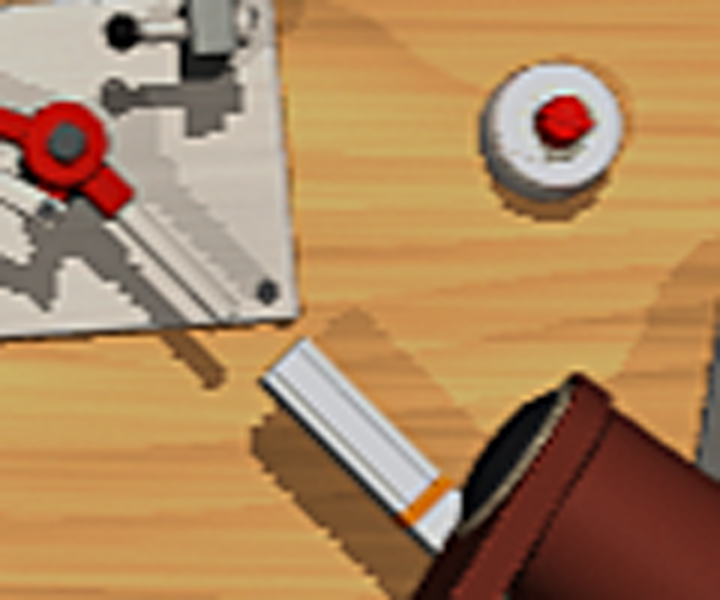

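View pics/D.png

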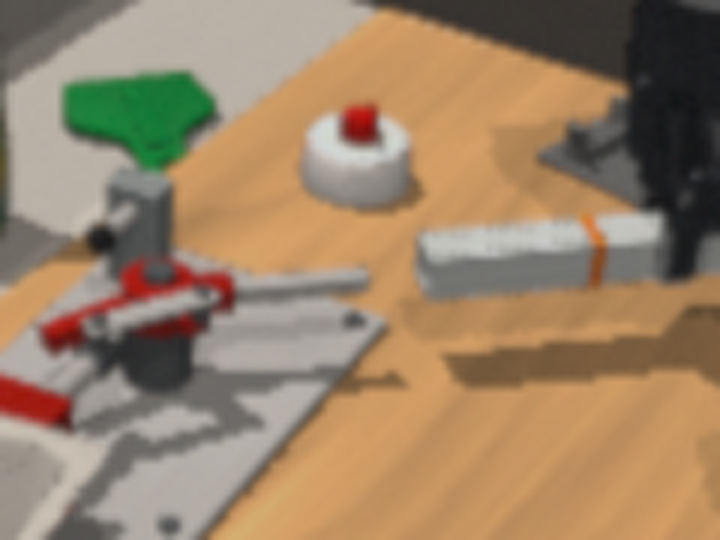

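Call:
play_rows([
  [0,0,0,0,0,0],
  [0,0,0,0,0,0],
  [0,0,0,0,0,0],
])

```text
time: 6.45
tool_pos: [0.4752, -0.2445, 0.0776]
tool_rot: [0.001, 0.924, 0.383, 0.0]
contact_force: [-0.0, 0.1, -2.0]
gripper_width: 0.32
grasp_force: 60.1
```

```bash
python3 - <<'E'
from h import *
st=manip.state();R=rot(st).as_matrix()
print(st["tool_pos"],np.degrees(np.arctan2(R[1,0],R[0,0])),R[:,2],move([.4745,-.2440,.0764],np.radians(44.9)))
C=cam(imaging.grab_frame("scene"));cr=lambda p:((p-[293,129]+.5)*6-.5).round(0)
T=np.array([.47590878,-.24500507,.0786039]);x=R[:,0];y=R[:,1]
for n,o,a,h in(("bar",T+.137*x,.014,.014),("stub",np.array([.597,-.1236,.076]),.006,.006),("sh",np.array([.597,-.1236,.076])+.074*x,.006,.006)):
  for sy in(-1,1):
    for sz in(-1,1): print(n,"y",sy,"z",sz,cr(proj(C,o+sy*a*y+np.array([0,0,sz*h]))))
E
```

```text
[ 0.47519063 -0.24449678  0.07758729] 44.98052584282012 [ 1.36495022e-03 -9.40343559e-04 -9.99998626e-01] (array([-0.1, -0.8,  1.2]), array([ 0.09, -0.02,  0.08]))
bar y -1 z -1 [431. 299.]
bar y -1 z 1 [435. 256.]
bar y 1 z -1 [417. 270.]
bar y 1 z 1 [421. 228.]
stub y -1 z -1 [366. 289.]
stub y -1 z 1 [368. 270.]
stub y 1 z -1 [361. 276.]
stub y 1 z 1 [362. 258.]
sh y -1 z -1 [232. 301.]
sh y -1 z 1 [233. 282.]
sh y 1 z -1 [227. 288.]
sh y 1 z 1 [228. 270.]
```

Call:
play_rows([
  [0,-0.6,1.0,0,0,0],
  [10,0,0,0,0,0],
  [10,0,0,0,0,0],
  [8,0,0,0,0,0],
  [8,0,0,0,0,0],
])

```text
time: 6.92
tool_pos: [0.5005, -0.2174, 0.0755]
tool_rot: [-0.0, 0.924, 0.383, 0.0]
contact_force: [-0.6, -1.0, -1.6]
gripper_width: 0.312
grasp_force: 60.1
```

Call:
play_rows([
  [6,0,0,0,0,0],
  [0,0,0,0,0,0],
  [0,0,0,0,0,0],
])

```text
time: 7.17
tool_pos: [0.5042, -0.2137, 0.0755]
tool_rot: [-0.0, 0.924, 0.383, -0.0]
contact_force: [-0.0, -0.4, -1.2]
gripper_width: 0.317
grasp_force: 60.1
```

Call:
play_rows([
  [6,0,-0.6,0,0,0],
  [6,0,0,0,0,0],
  [6,0,0,0,0,0],
  [6,0,0,0,0,0],
  [0,0,0,0,0,0],
])

```text
time: 7.58
tool_pos: [0.5217, -0.1964, 0.0763]
tool_rot: [-0.0, 0.924, 0.383, 0.0]
contact_force: [-0.7, 0.1, -1.7]
gripper_width: 0.315
grasp_force: 60.1
```

```bash
python3 - <<'E'
from h import *
st=manip.state();R=rot(st).as_matrix()
d=np.array([.6784,-.0424,.076])-st["tool_pos"]
print(R.T@st["contact_force"],st["ft_torque"],R.T@d*1000,np.degrees(np.arctan2(R[1,0],R[0,0])))
E
```

```text
[-0.44161814 -0.53205567  1.69908981] [-0.02626309 -0.03666562 -0.00938128] [219.65336569   2.05579667   0.42789923] 45.03267861587972
```

Call:
play_rows([
  [7,0,0,0,0,0.1],
  [7,0,0,0,0,0],
  [7,0,0,0,0,0],
  [7,0,0,0,0,0],
  [0,0,0,0,0,0],
])

```text
time: 8.0
tool_pos: [0.5417, -0.1764, 0.0763]
tool_rot: [0.0, 0.924, 0.382, 0.0]
contact_force: [-0.2, 0.3, -2.9]
gripper_width: 0.315
grasp_force: 60.1
```

Call:
play_rows([
  [3,0,0,0,0,0],
  [3,0,0,0,0,0],
  [0,0,0,0,0,0],
])

```text
time: 8.25
tool_pos: [0.5453, -0.1728, 0.0762]
tool_rot: [-0.0, 0.924, 0.382, 0.0]
contact_force: [0.2, -0.1, -2.0]
gripper_width: 0.315
grasp_force: 60.1
```

Call:
play_rows([
  [2,0,0,0,0,0],
  [2,0,0,0,0,0],
  [0,0,0,0,0,0],
])

```text
time: 8.5
tool_pos: [0.548, -0.1702, 0.0762]
tool_rot: [0.0, 0.924, 0.382, 0.0]
contact_force: [-0.3, 0.3, -2.0]
gripper_width: 0.321
grasp_force: 60.1
```

Call:
play_rows([
  [2,0,0,0,0,0],
  [2,0,0,0,0,0],
  [0,0,0,0,0,0],
])

```text
time: 8.75
tool_pos: [0.5487, -0.1697, 0.0761]
tool_rot: [0.001, 0.924, 0.382, -0.003]
contact_force: [-9.1, -9.1, 1.4]
gripper_width: 0.317
grasp_force: 60.7
```

Call:
play_rows([
  [2,0,0,0,0,0],
  [0,0,0,0,0,0],
])

```text
time: 8.92
tool_pos: [0.5489, -0.1696, 0.076]
tool_rot: [0.002, 0.924, 0.382, -0.005]
contact_force: [-14.6, -12.8, 2.8]
gripper_width: 0.317
grasp_force: 60.9
```

Call:
play_rows([
  [2,0,0,0,0,0],
  [0,0,0,0,0,0],
])

```text
time: 9.08
tool_pos: [0.549, -0.1693, 0.0756]
tool_rot: [0.002, 0.924, 0.382, -0.007]
contact_force: [-18.6, -17.4, 3.1]
gripper_width: 0.318
grasp_force: 60.8
```

Call:
play_rows([
  [-4,0,-0.3,0,0,0],
  [-3,0,0,0,0,0],
  [0,0,0,0,0,0],
])

```text
time: 9.33
tool_pos: [0.5483, -0.1699, 0.0765]
tool_rot: [-0.0, 0.924, 0.381, 0.0]
contact_force: [0.0, -0.0, -2.4]
gripper_width: 0.315
grasp_force: 60.1
```

Call:
play_rows([
  [0,-3.2,0,0,0,1],
  [0.2,-6.4,0,0,0,2],
  [0.4,-12.7,0,0,0,4],
  [0.4,-12.7,0,0,0,4],
  [0.4,-12.7,0,0,0,4],
])

```text
time: 9.75
tool_pos: [0.5198, -0.1333, 0.077]
tool_rot: [0.003, 0.967, 0.255, 0.0]
contact_force: [0.1, -8.7, -3.2]
gripper_width: 0.315
grasp_force: 60.1
```

```bash
cat >> h.py <<'E'
def rep(p=(.6784,-.0424)):
    st=manip.state();R=rot(st).as_matrix();F=R.T@st["contact_force"]
    d=st["tool_pos"][:2]-np.array(p);yaw=np.arctan2(R[1,0],R[0,0]);a=np.arctan2(d[1],d[0])%(2*np.pi)
    print("t",st["time"],"F tool",F.round(1),"tq",np.round(st["ft_torque"],2),"r",np.hypot(*d).round(4),"q by pos",round(np.radians(224.9)-a,3),"q by yaw",round(np.radians(44.9)-yaw,3),"z",st["tool_pos"][2],"down",R[:,2].round(3))
E
python3 -c "
from h import *
rep()"
```

```text
t 9.75 F tool [-4.2  7.6  3.2] tq [-1.36 -0.05 -0.44] r 0.1828 q by pos 0.263 q by yaw 0.267 z 0.07704339561484663 down [ 0.002 -0.005 -1.   ]
```

Call:
play_rows([
  [0.4,-12.7,0,0,0,4],
  [0.4,-12.7,0,0,0,4],
  [0.4,-12.7,0,0,0,4],
  [0.4,-12.7,0,0,0,4],
  [0.4,-12.7,0,0,0,4],
])

```text
time: 10.17
tool_pos: [0.4978, -0.0743, 0.077]
tool_rot: [0.003, 0.996, 0.084, 0.0]
contact_force: [-1.0, -12.0, -3.3]
gripper_width: 0.316
grasp_force: 60.3
```

```bash
python3 -c "
from h import *
rep()"
```

```text
t 10.1667 F tool [-3.  11.6  3.4] tq [-1.86  0.11 -0.68] r 0.1834 q by pos 0.609 q by yaw 0.616 z 0.07695056653685899 down [ 0.001 -0.006 -1.   ]
```

Call:
play_rows([
  [0.4,-12.7,0,0,0,4],
  [0.4,-12.7,0,0,0,4],
  [0.4,-12.7,0,0,0,4],
  [0.4,-12.7,0,0,0,4],
  [0.2,-6.4,0,0,0,2],
])

```text
time: 10.58
tool_pos: [0.4966, -0.0168, 0.0767]
tool_rot: [0.003, 0.997, -0.073, -0.0]
contact_force: [-2.8, -12.6, -1.3]
gripper_width: 0.317
grasp_force: 60.5
```

Call:
play_rows([
  [0.2,-6.4,0,0,0,2],
  [0.2,-6.4,0,0,0,2],
  [0.2,-6.4,0,0,0,2],
  [0.1,-4.8,0,0,0,1.5],
  [0.1,-4.8,0,0,0,1.5],
])

```text
time: 11.0
tool_pos: [0.5028, 0.0114, 0.0765]
tool_rot: [0.002, 0.989, -0.15, -0.001]
contact_force: [-4.0, -7.9, 0.7]
gripper_width: 0.314
grasp_force: 60.6
```

```bash
python3 -c "
from h import *
rep()"
```

```text
t 11.0 F tool [-1.5  8.7 -0.6] tq [-1.35  0.56 -0.63] r 0.1837 q by pos 1.081 q by yaw 1.085 z 0.07652929640728995 down [-0.002 -0.004 -1.   ]
```

Call:
play_rows([
  [0.1,-4.8,0,0,0,1.5],
  [0.1,-4.8,0,0,0,1.5],
  [0.1,-4.8,0,0,0,1.5],
  [0.1,-4.8,0,0,0,1.5],
  [0.1,-4.8,0,0,0,1.5],
])

```text
time: 11.42
tool_pos: [0.5117, 0.0346, 0.0766]
tool_rot: [0.001, 0.977, -0.214, -0.001]
contact_force: [-2.7, -4.2, -0.7]
gripper_width: 0.32
grasp_force: 60.6
```

Call:
play_rows([
  [0,-3.2,0,0,0,1],
  [0,-3.2,0,0,0,1],
  [0,-3.2,0,0,0,1],
  [0,0,0,0,0,0],
])

```text
time: 11.75
tool_pos: [0.5164, 0.0443, 0.0765]
tool_rot: [-0.0, 0.971, -0.239, -0.0]
contact_force: [-2.2, -1.5, -0.8]
gripper_width: 0.315
grasp_force: 60.4
```

```bash
python3 -c "
from h import *
rep()"
```

```text
t 11.75 F tool [-1.2  2.3  0.8] tq [-0.35  0.27 -0.31] r 0.1837 q by pos 1.275 q by yaw 1.266 z 0.07651879357669568 down [-0.  0. -1.]
```

Past the dead point with low force. Now feel for the stop.

Call:
play_rows([
  [0,-3.2,0,0,0,1],
  [0,-3.2,0,0,0,1],
  [0,0,0,0,0,0],
])

```text
time: 12.0
tool_pos: [0.5197, 0.0498, 0.0765]
tool_rot: [-0.0, 0.967, -0.256, 0.0]
contact_force: [-1.6, -1.4, -0.2]
gripper_width: 0.319
grasp_force: 60.4
```

```bash
python3 -c "
from h import *
rep()"
```

```text
t 12.0 F tool [-0.7  2.   0.2] tq [-0.28  0.18 -0.3 ] r 0.1836 q by pos 1.31 q by yaw 1.301 z 0.07646817244208921 down [ 0.     0.001 -1.   ]
```

Call:
play_rows([
  [0,-3.2,0,0,0,1],
  [0,-3.2,0,0,0,1],
  [0,0,0,0,0,0],
])

```text
time: 12.25
tool_pos: [0.523, 0.0552, 0.0765]
tool_rot: [-0.0, 0.962, -0.273, 0.0]
contact_force: [-0.9, -1.4, -1.9]
gripper_width: 0.315
grasp_force: 60.3
```

Call:
play_rows([
  [0,-3.2,0,0,0,1],
  [0,0,0,0,0,0],
])

```text
time: 12.42
tool_pos: [0.5247, 0.0578, 0.0765]
tool_rot: [-0.0, 0.96, -0.281, 0.0]
contact_force: [-0.8, -2.0, -1.5]
gripper_width: 0.313
grasp_force: 60.3
```

```bash
python3 -c "
from h import *
rep()"
```

```text
t 12.4167 F tool [0.4 2.1 1.5] tq [-0.32  0.1  -0.19] r 0.1835 q by pos 1.361 q by yaw 1.354 z 0.07652771515645078 down [ 0.  0. -1.]
```

Call:
play_rows([
  [0,-3.2,0,0,0,1],
  [0,-3.2,0,0,0,1],
  [0,0,0,0,0,0],
])

```text
time: 12.67
tool_pos: [0.5283, 0.0635, 0.0766]
tool_rot: [-0.0, 0.955, -0.298, 0.0]
contact_force: [0.7, 0.3, -2.3]
gripper_width: 0.318
grasp_force: 60.3
```

```bash
python3 -c "
from h import *
rep()"
```

```text
t 12.6667 F tool [ 0.5 -0.6  2.3] tq [-0.04  0.05  0.01] r 0.1837 q by pos 1.398 q by yaw 1.388 z 0.07664471062653803 down [ 0.001  0.001 -1.   ]
```

Call:
play_rows([
  [0,-3.2,0,0,0,1],
  [0,-3.2,0,0,0,1],
  [0,0,0,0,0,0],
])

```text
time: 12.92
tool_pos: [0.5316, 0.0683, 0.0765]
tool_rot: [0.0, 0.949, -0.315, -0.0]
contact_force: [-1.0, -0.9, -2.3]
gripper_width: 0.319
grasp_force: 60.2
```

```bash
python3 -c "
from h import *
rep()"
```

```text
t 12.9167 F tool [-0.3  1.3  2.3] tq [-0.26  0.1  -0.18] r 0.1839 q by pos 1.43 q by yaw 1.424 z 0.0764635729942546 down [-0. -0. -1.]
```

Call:
play_rows([
  [0,-3.2,0,0,0,1],
  [0,-3.2,0,0,0,1],
  [0,0,0,0,0,0],
])

```text
time: 13.17
tool_pos: [0.5349, 0.0723, 0.0762]
tool_rot: [0.002, 0.943, -0.332, -0.001]
contact_force: [-3.6, -5.3, -0.4]
gripper_width: 0.318
grasp_force: 60.5
```

```bash
python3 -c "
from h import *
rep()"
```

```text
t 13.1667 F tool [0.5 6.4 0.4] tq [-0.98  0.45 -0.5 ] r 0.1837 q by pos 1.458 q by yaw 1.46 z 0.0762275165497405 down [-0.002 -0.003 -1.   ]
```

Call:
play_rows([
  [0,-3.2,0,0,0,1],
  [0,0,0,0,0,0],
])

```text
time: 13.33
tool_pos: [0.5365, 0.0741, 0.0761]
tool_rot: [0.002, 0.94, -0.34, -0.001]
contact_force: [-5.1, -8.0, 0.5]
gripper_width: 0.314
grasp_force: 60.6
```

```bash
python3 -c "
from h import *
rep()"
```

```text
t 13.3333 F tool [ 1.2  9.4 -0.4] tq [-1.45  0.64 -0.62] r 0.1836 q by pos 1.471 q by yaw 1.478 z 0.07612273561922707 down [-0.003 -0.004 -1.   ]
```

Call:
play_rows([
  [0,-3.2,0,0,0,1],
  [0,-3.2,0,0,0,1],
  [0,0,0,0,0,0],
])

```text
time: 13.58
tool_pos: [0.5397, 0.0776, 0.0759]
tool_rot: [0.004, 0.934, -0.357, -0.002]
contact_force: [-7.7, -13.4, 2.5]
gripper_width: 0.316
grasp_force: 61.1
```

```bash
python3 -c "
from h import *
rep()"
```

```text
t 13.5833 F tool [ 3.2 15.2 -2.4] tq [-2.34  1.11 -1.02] r 0.1834 q by pos 1.497 q by yaw 1.514 z 0.07585399114576263 down [-0.006 -0.007 -1.   ]
```

Call:
play_rows([
  [0,0,0,0,0,0],
  [0,0,0,0,0,0],
  [0,0,0,0,0,0],
  [0,0,0,0,0,0],
])

```text
time: 13.92
tool_pos: [0.5396, 0.0775, 0.0759]
tool_rot: [0.004, 0.934, -0.357, -0.002]
contact_force: [-8.0, -12.9, 2.1]
gripper_width: 0.317
grasp_force: 61.0
```

```bash
python3 -c "
from h import *
rep()"
```

```text
t 13.9167 F tool [ 2.6 15.  -2. ] tq [-2.29  1.11 -0.96] r 0.1834 q by pos 1.496 q by yaw 1.513 z 0.07589265340301063 down [-0.006 -0.006 -1.   ]
```

Call:
play_rows([
  [0,2,0,0,0,-0.5],
  [0,2,0,0,0,-0.5],
  [0,0,0,0,0,0],
])

```text
time: 14.17
tool_pos: [0.538, 0.0758, 0.0762]
tool_rot: [0.002, 0.938, -0.348, -0.001]
contact_force: [-3.4, -8.1, -0.2]
gripper_width: 0.314
grasp_force: 60.6
```

```bash
python3 -c "
from h import *
rep()"
```

```text
t 14.1667 F tool [2.7 8.4 0.3] tq [-1.3   0.53 -0.54] r 0.1835 q by pos 1.483 q by yaw 1.494 z 0.07619205425031483 down [-0.003 -0.003 -1.   ]
```

Call:
play_rows([
  [0,2,0,0,0,-0.5],
  [0,1.5,0,0,0,-0.4],
  [0,0,0,0,0,0],
])

```text
time: 14.42
tool_pos: [0.5364, 0.0741, 0.0764]
tool_rot: [0.001, 0.94, -0.34, -0.0]
contact_force: [-1.9, -5.8, -2.8]
gripper_width: 0.315
grasp_force: 60.3
```

```bash
python3 -c "
from h import *
rep()"
```

```text
t 14.4167 F tool [2.2 5.6 2.9] tq [-0.9   0.19 -0.31] r 0.1837 q by pos 1.471 q by yaw 1.478 z 0.07635527129390102 down [-0.001 -0.001 -1.   ]
```

Call:
play_rows([
  [0,2,0,0,0,-0.5],
  [0,1.5,0,0,0,-0.4],
  [0,0,0,0,0,0],
])

```text
time: 14.67
tool_pos: [0.5344, 0.0727, 0.0766]
tool_rot: [-0.001, 0.943, -0.332, -0.0]
contact_force: [-0.7, 0.7, -2.2]
gripper_width: 0.316
grasp_force: 60.3
```

```bash
python3 -c "
from h import *
rep()"
```

```text
t 14.6667 F tool [-1.  -0.1  2.2] tq [-0.08  0.1  -0.08] r 0.1843 q by pos 1.458 q by yaw 1.461 z 0.07657324823350614 down [ 0.     0.001 -1.   ]
```

Call:
play_rows([
  [-4,0,0,0,0,0],
  [-6,0,0,0,0,0],
  [-6,0,0,0,0,0],
  [-6,0,0,0,0,0],
  [0,0,0,0,0,0],
])

```text
time: 15.08
tool_pos: [0.516, 0.087, 0.0762]
tool_rot: [-0.0, 0.943, -0.332, -0.001]
contact_force: [0.3, 0.6, -2.3]
gripper_width: 0.317
grasp_force: 60.3
```

```bash
python3 -c "
from h import *
rep()"
```

```text
t 15.0833 F tool [-0.1 -0.6  2.3] tq [ 0.02 -0.01 -0.03] r 0.2077 q by pos 1.456 q by yaw 1.46 z 0.07621936665443124 down [-0.001  0.001 -1.   ]
```

Call:
play_rows([
  [-8,0,0,0,0,0],
  [-8,0,0,0,0,0],
  [-8,0,0,0,0,0],
  [-8,0,0,0,0,0],
  [-8,0,0,0,0,0],
])

```text
time: 15.5
tool_pos: [0.4852, 0.1116, 0.0765]
tool_rot: [0.0, 0.943, -0.332, -0.0]
contact_force: [-0.2, 0.1, -2.1]
gripper_width: 0.318
grasp_force: 60.3
```

Call:
play_rows([
  [-10,0,0,0,0,0],
  [-10,0,0,0,0,0],
  [-12,0,0,0,0,0],
  [0,0,0,0,0,0],
  [0,0,0,0,0,0],
])

```text
time: 15.92
tool_pos: [0.4605, 0.1316, 0.0764]
tool_rot: [0.0, 0.943, -0.332, 0.0]
contact_force: [-0.6, -0.4, -2.0]
gripper_width: 0.317
grasp_force: 60.3
```

```bash
python3 - <<'E'
from h import *
import cv2
rep()
a=[imaging.grab_frame(n)["image"][:,:,::-1] for n in("top","scene")]
A=cv2.resize(a[0][130:250,270:400],None,fx=4.6,fy=4.6,interpolation=cv2.INTER_CUBIC)[:552]
cv2.imwrite("pics/E.png",A);print(A.shape)
E
```

```text
t 15.9167 F tool [-0.2  0.7  2. ] tq [ 0.03 -0.02 -0.04] r 0.2788 q by pos 1.458 q by yaw 1.46 z 0.07644324541236044 down [ 0. -0. -1.]
(552, 598, 3)
```

View pics/E.png

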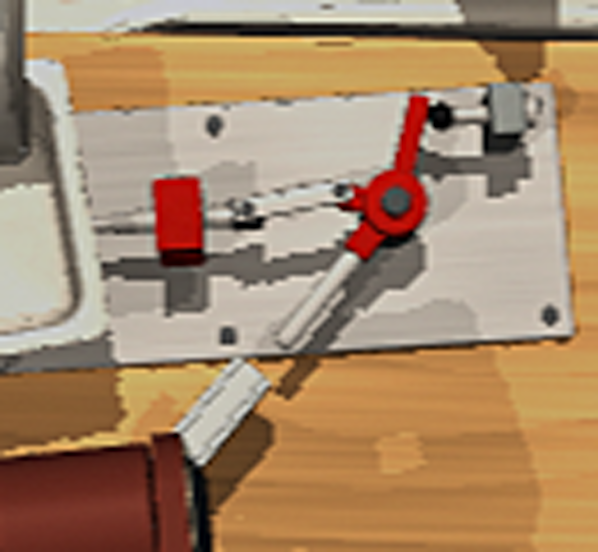

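Call:
play_rows([
  [-20,0,0,0,0,0],
  [0,0,-30,0,0,0],
  [0,0,-40,0,0,0],
  [0,0,-30,0,0,0],
  [0,0,0,0,0,-7],
])

```text
time: 16.43
tool_pos: [0.4502, 0.1441, 0.1849]
tool_rot: [-0.003, 0.962, -0.273, 0.006]
contact_force: [1.2, -0.5, -1.6]
gripper_width: 0.314
grasp_force: 60.7
```

Call:
play_rows([
  [0,0,0,0,0,-7],
  [0,0,0,0,0,-7],
  [0,0,0,0,0,-6.9],
  [0,0,0,0,0,0],
  [0,0,0,0,0,0],
])

```text
time: 16.85
tool_pos: [0.4458, 0.1434, 0.1765]
tool_rot: [0.0, 0.995, -0.097, 0.0]
contact_force: [0.4, -0.7, -2.1]
gripper_width: 0.314
grasp_force: 60.5
```

```bash
python3 - <<'E'
from h import *
rep();print(move([.5195,-.3919,.12],np.radians(-10.8)))
E
```

```text
t 16.85 F tool [0.6 0.6 2.1] tq [ 0.04 -0.01 -0.01] r 0.2977 q by pos 1.458 q by yaw 0.978 z 0.1765496523624916 down [ 0. -0. -1.]
(array([175.6, 511. ,  56.6]), array([ 0.01, -0.01, -0.32]))
```

Call:
play_rows([
  [12.5,36.5,0,0,0,0],
  [12.5,36.5,0,0,0,0],
  [12.5,36.5,0,0,0,0],
  [12.5,36.5,0,0,0,0],
  [12.5,36.5,0,0,0,0],
])

```text
time: 17.27
tool_pos: [0.4724, -0.0493, 0.1767]
tool_rot: [0.0, 0.995, -0.097, 0.0]
contact_force: [1.3, 0.5, -1.6]
gripper_width: 0.316
grasp_force: 60.6
```

Call:
play_rows([
  [12.5,36.5,0,0,0,0],
  [12.5,36.5,0,0,0,0],
  [12.5,36.5,0,0,0,0],
  [12.5,36.5,0,0,0,0],
  [12.5,36.5,0,0,0,0],
])

```text
time: 17.68
tool_pos: [0.499, -0.2408, 0.1764]
tool_rot: [0.0, 0.995, -0.097, 0.0]
contact_force: [0.6, -0.4, -1.6]
gripper_width: 0.318
grasp_force: 60.6
```

Call:
play_rows([
  [12.5,36.5,0,0,0,0],
  [12.5,36.5,0,0,0,0],
  [12.5,36.5,0,0,0,-0.3],
  [12.5,36.5,0,0,0,0],
  [0,0,0,0,0,0],
])

```text
time: 18.1
tool_pos: [0.5204, -0.3979, 0.1758]
tool_rot: [0.002, 0.995, -0.097, 0.0]
contact_force: [-0.1, 1.2, -2.1]
gripper_width: 0.32
grasp_force: 60.8
```

Call:
play_rows([
  [0,0,30,0,0,0],
  [0,0,26,0,0,0],
  [0,0,0,0,0,0],
  [0,0,0,0,0,0],
  [0,0,0,0,0,0],
])

```text
time: 18.52
tool_pos: [0.5213, -0.3915, 0.1216]
tool_rot: [0.0, 0.996, -0.093, 0.001]
contact_force: [0.6, 0.2, -1.1]
gripper_width: 0.319
grasp_force: 60.6
```

```bash
python3 - <<'E'
from h import *
import cv2
rep();print(manip.state()["tool_pos"],move([.5195,-.3919,.05],np.radians(-10.8)))
st=manip.state();f=imaging.grab_frame("wrist");cv2.imwrite("pics/w3.png",cv2.resize(f["image"][:,:,::-1],(800,500)))
E
```

```text
t 18.5167 F tool [ 0.5 -0.3  1.1] tq [-0.06  0.04 -0.03] r 0.3828 q by pos -0.364 q by yaw 0.97 z 0.12163387615589374 down [ 0.001 -0.001 -1.   ]
[ 0.52126692 -0.39149321  0.12163388] (array([-1.7,  0.7, 71.6]), array([ 0.04, -0.06,  0.13]))
```

View pics/w3.png

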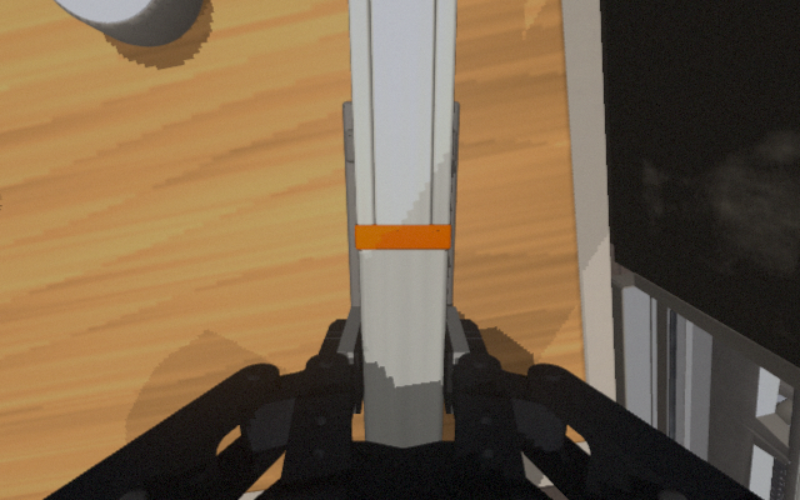

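Call:
play_rows([
  [-1,0.6,25,0,0,0.1],
  [0,0,20,0,0,0],
  [0,0,15,0,0,0],
  [0,0,6,0,0,0],
  [0,0,0,0,0,0],
])

```text
time: 18.98
tool_pos: [0.5192, -0.391, 0.0535]
tool_rot: [-0.001, 0.996, -0.093, -0.001]
contact_force: [-0.1, 0.8, -2.0]
gripper_width: 0.315
grasp_force: 60.8
```

Call:
play_rows([
  [0,0,3,0,0,0],
  [0,0,2,0,0,0],
  [0,0,0,0,0,0],
  [0,0,0,0,0,0],
])

```text
time: 19.32
tool_pos: [0.5201, -0.392, 0.0505]
tool_rot: [0.0, 0.996, -0.093, 0.001]
contact_force: [-0.9, -0.0, -1.7]
gripper_width: 0.314
grasp_force: 60.8
```

```bash
python3 - <<'E'
from h import *
rep();print(manip.state()["tool_pos"],move([.5195,-.3919,.049],np.radians(-10.8)))
E
```

```text
t 19.3167 F tool [-0.9  0.2  1.7] tq [ 0.02  0.08 -0.02] r 0.3838 q by pos -0.362 q by yaw 0.971 z 0.05048713821758283 down [ 0.001 -0.001 -1.   ]
[ 0.52014901 -0.39203727  0.05048714] (array([-0.7, -0. ,  1.5]), array([ 0.05, -0.07,  0.08]))
```

Call:
play_rows([
  [0,0,1.5,0,0,0],
  [0,0,1,0,0,0],
  [0,0,0,0,0,0],
  [0,0,0,0,0,0],
])

```text
time: 19.65
tool_pos: [0.5202, -0.3921, 0.0483]
tool_rot: [0.0, 0.996, -0.093, 0.001]
contact_force: [0.1, 1.4, 5.2]
gripper_width: 0.314
grasp_force: 61.5
```

Call:
play_rows([
  [0,0,0,0,0,0],
  [0,0,0,0,0,0],
  [0,0,0,0,0,0],
  [0,0,0,0,0,0],
  [0,0,0,0,0,0],
], hand=70)

```text
time: 20.07
tool_pos: [0.5195, -0.3915, 0.0467]
tool_rot: [-0.0, 0.996, -0.093, -0.0]
contact_force: [-0.2, 0.0, -0.9]
gripper_width: 0.818
grasp_force: 0.0
```

Call:
play_rows([
  [0,0,-20,0,0,0],
  [0,0,-35,0,0,0],
  [0,0,-35,0,0,0],
  [0,0,-35,0,0,0],
  [0,0,0,0,0,0],
])

```text
time: 20.48
tool_pos: [0.5231, -0.3947, 0.1818]
tool_rot: [0.005, 0.996, -0.093, 0.006]
contact_force: [-0.4, -1.8, 2.0]
gripper_width: 0.816
grasp_force: 0.0
```

Call:
play_rows([
  [0,0,0,0,0,0],
  [0,0,0,0,0,0],
  [0,0,0,0,0,0],
])

```text
time: 20.73
tool_pos: [0.5189, -0.3909, 0.1699]
tool_rot: [-0.001, 0.996, -0.093, -0.001]
contact_force: [-1.8, 0.1, -0.8]
gripper_width: 0.82
grasp_force: 0.0
```

```bash
python3 - <<'E'
from h import *
import cv2
st=manip.state();f=imaging.grab_frame("wrist");C=cam(f,st);rep()
g=f["image"];h=cv2.cvtColor(g,cv2.COLOR_RGB2HSV)
m=cv2.inRange(h,(5,200,120),(16,255,255)) 
n,l,s,c=cv2.connectedComponentsWithStats(m)
for i in range(1,n):
    if s[i,4]>60: print(s[i],c[i],back(C,*c[i],.062))
# bar row profile: bright low-saturation pixels between the saddles
for v in(20,60,180,230):
    w=np.where((h[v,250:400,1]<40)&(h[v,250:400,2]>120))[0]+250
    print(v,w.min(),w.max(),back(C,(w.min()+w.max())/2,v,.062)) if len(w) else 0
E
```

```text
t 20.7833 F tool [ 0.6 -0.3  0.1] tq [-0.01  0.   -0.03] r 0.3832 q by pos -0.357 q by yaw 0.971 z 0.1695519166873274 down [-0.003  0.003 -1.   ]
[318 143  26  10 209] [331.67464115 147.05263158] [ 0.56338721 -0.40749171  0.062     ]
[310 300  28  15 214] [323.14953271 305.74766355] [ 0.43027891 -0.37587044  0.062     ]
20 304 344 [ 0.64683304 -0.41739983  0.062     ]
60 304 343 [ 0.62287157 -0.41253756  0.062     ]
180 288 341 [ 0.54122632 -0.39010543  0.062     ]
230 290 340 [ 0.50085334 -0.38254631  0.062     ]
```

```bash
python3 -c "
from plant import manip
print(manip.job_done())"
```

```text
the job is handed in; nothing more can be done
None
```

I handed the job in at 20.8 s. By force and position readings the handle is past its dead point with the lug pressed to an estimated 31 N (between 20 and 62 N); the hand-in gave no verdict. The bar is back in its rest, and the timer, glasses and clamp were never approached by the gripper.

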